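Shut the jig case and snap its hasp over the catch

TASK

Close up the aluminium jig case: first shut its lid fully, then swing the red-ended steel hasp over onto the lid and press its red tab down until the sprung catch snaps over it and holds it fast. How high the catch sits is not known beforehand: feel for it, and be gentle, never loading the case with more than about 20 newtons. Leave the things standing around the case where they are.

Things in the scene. Friction and masses are not known exactly. Their poses are not given: they have to be found in the camera images.
- case: Aluminium case, 160 mm deep (x) by 220 mm wide (y), screwed to the bench by a 200 x 270 x 4 mm steel base plate. Origin: centre of the plate's underside, on the bench. x points from the front (hasp side, nearest the robot) to the lid's hinge side, z up. Box rim 79 mm above the bench, shut lid's top face 91.5 mm; lid hinge line along y at x = +80, z = 79.5 mm.
- lid (a joint): Lid angle in rad: 0 shut on its rubber seal, grows as the lid opens upward (up to 1.6). The lid is a 160 x 220 x 12 mm plate hinged on the far (+x) side; its stiff hinge stays where it is left; shutting it takes about 5 N pressed near its middle. The seal under its front edge gives 1 mm per 8 N there.
- lid_front (a point): Middle of the upper front edge of the lid, 160 mm from the lid's hinge line; its axes turn with the lid (z out of the lid's top face).
- hasp: Hasp: strap 30 mm wide, 4 mm thick, 90 mm long, in the middle of the case's front. Origin on its hinge axis, which runs along the case's y at x = -90, z = 110 mm in the case frame. Its x runs to its tip, z is its upper face once over the lid; it is upright when x points up. It stays where left; pushed level on its end it can jam on a rough finger, so lead it in an arc.
- hasp_tip (a point): Free end of the hasp, 90 mm from its hinge axis. From 58 to 90 mm from the axis the hasp is a solid red tab (press it at 70 to 85 mm); from 30 to 56 mm is a window 18 mm wide that passes over the catch on the lid (dark post 12 mm wide with a brass round-nosed sprung bolt, 34 to 59 mm from the axis, standing up to 9 mm above the caught hasp).
- jig: Slotted brass plate 100 x 55 x 9 mm lying left of the case, a bystander. Origin: centre of underside.
- tin: Grey can 60 mm across and 70 mm tall, standing right of the case, a bystander. Origin: centre of underside.
- brush: Brush with a wooden handle, 160 mm long, lying left in front of the case, a bystander.
- block: Orange block 70 x 45 x 22 mm, right in front of the case, a bystander. Origin: centre of underside.
- hasp_bar (a point): Cross bar between the window and the red tab, 58.5 mm from the hinge axis, the part that is caught. The catch's height is screw-adjusted, unknown: caught, the hasp lies between 0.05 rad above level and 0.19 rad below. Tab yields at about 7 to 11 N as the bolt gives way over 5 mm and snaps back over the bar; then a rubber bumper stops it, 1 mm per 20 N. Uncaught, it is loose on top of the bolt.
- bolt (a joint): How far the catch's sprung bolt is pushed back, in m (it slides level along the case's x): 0 when nothing touches it, about 0.0025 to 0.003 just before snapping, again 0 to 0.0015 while it holds the hasp.

How it is judged (in metres and radians):
On the way:
1. the lid is fully shut while the hasp is still up (value of joint lid below 0.03 rad and height (world z) of hasp_tip above 0.16 m), for 0.1 s.
At the end, for the whole second after the job is handed in: The lid is shut (within 0.03 rad) and the hasp lies over it (tip below 130 mm), at rest and held fast by the catch: bolt and bumper grip it with more than 4 N (loose on the bolt: under 3 N) and the bolt has sprung back out over it (pushed back less than 2.1 mm) (value of joint lid below 0.03 rad and height (world z) of hasp_tip below 0.13 m and contact force between hasp and anything else above 4 N and value of joint bolt below 0.0021 m and angular speed of hasp below 0.05 rad/s); the robot touches nothing.
It fails at once if the robot loads the case, its lid or its hasp with more than 20 N (contact force between any of the arm, the fingers and case above 20 N).
It fails at once if the brass jig, tin, brush or block beside the case is moved by more than 30 mm (distance of any of jig, tin, brush, block from where it was at the start of the episode above 0.03 m).
It also fails if it takes over 58 s, if anything falls off the work surface, if the arm or the gripper's body presses on something with over 40 N, if the wrist force passes 120 N, or if a joint passes its speed limit or range.

ROBOT

A 7-joint arm with a two-finger parallel gripper is mounted at the origin on the work surface. World frame = base frame: x ahead of the robot, y to its left, z up, the work surface at z = 0. Lengths are in mm, angles in rad, forces in N, time in s.
With the tool pointing down it reaches from about 400 to 750 mm from the base axis. Payload 19.5 kg.
Tool frame: the origin (TCP) lies midway between the tips of the shut fingers; the grasp point (between the pads) lies 19 mm behind it (env.grasp_offset is the distance from the TCP to the grasp point, in mm); z points along the fingers, y is the line along which they close (so a half turn about z gives the same grasp; the last joint's range is limited). The gripper opens to 85 mm and grips with 20 to 120 N. Pads are 22 mm wide; open, the fingers measure 114 mm over their backs; the gripper's body (76 mm by 85 mm) begins 54 mm behind the grasp point. The pads swing forward as they close: fully open they stand 13 mm farther back than shut.
Start: joints at [-1.328, 0.707, -0.028, 1.485, 0.022, 0.951, -0.075], TCP at [161.543, 551.814, 231.268] pointing down, gripper open.
Joint ranges: [-2.71, 2.71], [-0.32, 2.16], [-1.57, 1.52], [0, 2.45], [-1.46, 4.6], [0, 2.02], [-2.83, 2.83]. Speed limits (rad/s): [1.89, 1.89, 2.57, 2.57, 3.01, 3.01, 3.01].

INTERFACE

Orientations are given as [roll, pitch, yaw] about the fixed x, y, z axes, in that order (R = Rz(yaw) Ry(pitch) Rx(roll)).
In Python, from workcell import env gives the robot as it stands. The module is installed in compiled form; this text tells all that it offers.
- The arm moves only by the tool move_arm, never from a script. Its argument "series" is a list of rows, each a list of 2 entries, a list of its own where there are three numbers: the shift along the tool's x, y, z in m, then the turn about the tool's z in rad. In form: [[[tx, ty, tz], twist], ...]. A call has 1 to 5 rows; each row is the pose to reach, as a shift and turn from the pose commanded when the call began, along the tool's axes at that moment; what a row does not reach only later rows make up. A row lasts 1/10 s, in which the tool goes at most 50 mm and 8.59 degrees, less where a joint would pass 70% of its speed; a pose out of reach is approached as far as the arm can. A call with a gripper value outside its range is refused whole. "gripper" is the finger opening in m, from 0 to 0.0854, set as the call begins (left out, the last holds). The fingers move at their own pace and stop on an object; "grip_force" is the grip in N (left out, the last holds). Time passes only in rows, so rows that repeat a pose let the fingers close. It gives the time, the measured TCP pose, the force, the opening and the grip force at its end, in the units of the state.
- env.state(): the state, without advancing time (a new reading comes with each control period).
- env.snapshot(name): name is "side" or "top"; returns a dict with "pixels" (400x640x3 uint8, red, green, blue), "fx", "fy", "cx", "cy" (pixels), "world_from_camera" (4x4, takes a point from camera to world coordinates). Camera axes: x right, y down, z forward; pixel columns grow to the right and rows downward; lengths in mm; the calibration is good to about 2 mm. A picture is of the moment at which its call begins. There is no depth.
- env.finish_job(): hands the job in; it is judged then, once.
Trained networks look in the newest picture that a camera, given by its name, has taken for a name from the list of things; names that differ only in an ending like _2 or _b are one class to them, and where a whole thing is asked for, a point or a joint stands for the part that bears it (a point fixed in the world has none). Each returns a list of dicts, best first, with "score" (0 to 1); they miss things now and then, are a little off and sometimes report something else, mostly with a low value. They report only what shows in the picture. A call takes as long as a camera call.
- env.trace(camera, name): "pixels" (400x640 bool, what is visible of it).
- env.landmark_of(camera, name): "xyz" ([x, y, z] in mm, in the coordinates of the camera as it stood for that picture, good to about 4 mm: a listed point, or the origin of a listed thing).
The state is a dict: "time_s": time; "qpos": joint angles; "joint_vel": joint speeds; "tau": joint torques, N m; "position": TCP position; "eef_rot": TCP orientation; "wrist_force": force on the tool from outside, world axes, zero at the start; "moment": the same for the moment, N m; "opening": opening from 0.0 (shut) to 1.0 (fully open); "grip_force": force on a finger pad.
Only numpy, scipy, OpenCV 4.12 (cv2) and the standard library are available. Lean on these libraries where they do the work, as an engineer would, in place of code of your own. Each camera call takes 0.05 s, during which the arm holds its last target. There are 200 camera calls.

## Working session

There is one attempt and no reset: what is moved stays moved. The work goes in short steps, Python scripts to look and compute and a tool call to move; the robot and the scene stay as the last step left them, time stands still between calls to the robot, and variables do not carry over. Pictures are saved under pics/ and viewed, at most 10 in all, crops included, and the job is handed in when it is done.

Besides the shell and the picture viewer there is one more tool, called after "Request:" as name([rows], argument=value, ...), one row to a line, values as JSON. move_arm: Moves the arm, as the interface text tells. Its arguments: {"type":"object","properties":{"series":{"type":"array"},"gripper":{"type":"number"},"grip_force":{"type":"number"}},"required":["series"]}

```bash
mkdir -p pics
cat > h.py <<'E'
import numpy as np, cv2
from workcell import env
def snap(c,f=None):
    s=env.snapshot(c)
    if f: cv2.imwrite('pics/'+f,s['pixels'][:,:,::-1])
    return s
def lm(c,s,n):
    r=env.landmark_of(c,n); T=np.array(s['world_from_camera'])
    return [(round(d['score'],2),(T@np.r_[d['xyz'],1])[:3].round(1).tolist()) for d in r[:2]]
E
python3 - <<'E'
from h import *
s=env.state(); print({k:np.round(v,3).tolist() for k,v in s.items()})
for c in('side','top'):
    sn=snap(c,c+'0.png'); print(c,np.round(sn['world_from_camera'],3).tolist(),sn['fx'])
    for n in('case','lid_front','hasp','hasp_tip','hasp_bar','jig','tin','brush','block'): print(n,lm(c,sn,n))
E
```

```text
{'time_s': 0.0, 'qpos': [-1.328, 0.707, -0.028, 1.485, 0.022, 0.951, -0.075], 'joint_vel': [0.001, -0.0, 0.001, 0.001, 0.001, -0.001, 0.0], 'tau': [-0.001, -88.322, 1.235, -23.616, 0.017, 0.007, 0.0], 'position': [161.486, 551.597, 230.831], 'eef_rot': [-3.141, 0.0, 2.857], 'wrist_force': [-0.227, -0.036, 0.241], 'moment': [0.007, -0.013, 0.025], 'grip_force': 0.0, 'opening': 0.999}
side [[-0.741, -0.465, 0.485, 236.203], [-0.672, 0.492, -0.554, 457.31], [0.019, -0.736, -0.676, 596.984], [0.0, 0.0, 0.0, 1.0]] 405.6800158291155
case [(0.87, [602.8, -87.3, -1.5])]
lid_front [(0.72, [549.1, -82.4, 168.9]), (0.36, [599.2, -91.8, 1.7])]
hasp [(0.67, [485.8, -76.9, 196.8]), (0.6, [516.3, -84.8, 109.1])]
hasp_tip [(0.66, [484.3, -78.7, 197.2])]
hasp_bar [(0.72, [496.2, -75.6, 165.0])]
jig [(0.66, [622.3, 108.4, -1.8]), (0.45, [441.1, 127.0, -2.3])]
tin [(0.96, [550.9, -282.4, 0.3])]
brush [(0.84, [442.1, 125.3, 0.3]), (0.43, [552.3, -282.0, -1.9])]
block [(0.93, [455.4, -280.0, 3.0])]
top [[-0.063, -0.975, 0.215, 352.052], [-0.998, 0.062, -0.011, 50.735], [-0.003, -0.215, -0.977, 1006.837], [0.0, 0.0, 0.0, 1.0]] 452.9440895904852
case [(0.83, [600.5, -94.4, -1.1])]
lid_front [(0.8, [543.7, -86.7, 167.1])]
hasp [(0.51, [509.8, -82.6, 112.7])]
hasp_tip [(0.51, [487.4, -78.6, 194.5])]
hasp_bar [(0.56, [490.7, -81.3, 166.8])]
jig [(0.7, [616.6, 103.4, -0.3]), (0.68, [453.9, -289.7, -1.9])]
tin [(0.88, [553.5, -279.4, 0.9])]
brush [(0.65, [432.0, 125.9, -2.3]), (0.22, [554.3, -282.7, -1.2])]
block [(0.81, [452.8, -286.2, -1.1])]
```

View pics/side0.png

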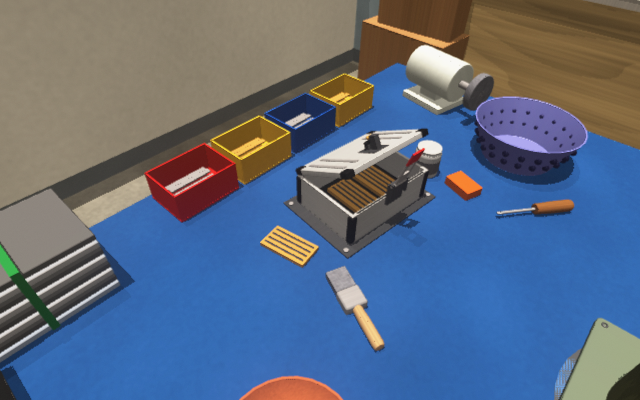

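View pics/top0.png

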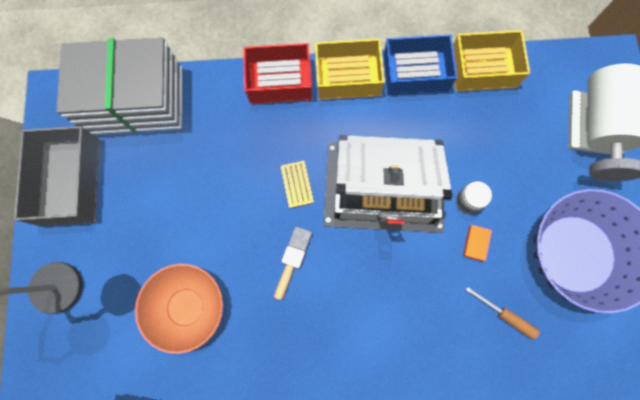

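The side view shows the case with its lid about 0.5 rad open, and the red hasp tip at (415,158) leaning towards the robot. The top view shows the catch post at (393,175) and the hasp at (396,222). The networks agree with this: case ≈ (601.5, -91), yaw ≈ -0.105. I'll go above the lid beside the catch, with the fingers shut.

Request:
move_arm([
  [[-0.037,-0.033,0],-0.09],
  [[-0.073,-0.065,0],-0.18],
  [[-0.11,-0.098,0],-0.18],
  [[-0.147,-0.131,0],-0.18],
  [[-0.184,-0.164,0],-0.18],
], gripper=0)

```text
time_s: 1.5
position: [292.8, 341.0, 231.4]
eef_rot: [3.141, 0.0, 3.037]
wrist_force: [1.4, 1.1, -0.5]
opening: 0.144
grip_force: 0.0
```

```bash
cat >> h.py <<'E'
C=np.array([601.5,-91.]);YAW=-0.105
def go(lx,ly,z):
    "print tool-axis shift (mm) to case-local target, and current local pose"
    from scipy.spatial.transform import Rotation as R
    s=env.state();p=np.array(s['position']);c,q=np.cos(YAW),np.sin(YAW);M=np.array([[c,-q],[q,c]])
    t=np.r_[C+M@[lx,ly],z]
    Rm=R.from_euler('xyz',s['eef_rot']).as_matrix()
    print('t',round(s['time_s'],2),'local',(M.T@(p[:2]-C)).round(1),p[2].round(1),'rot',np.round(s['eef_rot'],3),'F',np.round(s['wrist_force'],1),'shift',(Rm.T@(t-p)).round(1))
E
python3 -c "
from h import *
go(-20,-30,225)"
```

```text
t 1.5 local [-352.3  397.3] 231.4 rot [3.141 0.    3.037] F [ 1.4  1.1 -0.5] shift [-332.1 -427.4    6.5]
```

Request:
move_arm([
  [[-0.03,-0.038,0],0],
  [[-0.06,-0.077,0],0],
  [[-0.09,-0.115,0],0],
  [[-0.12,-0.154,0],0],
  [[-0.15,-0.193,0],0],
])

```text
time_s: 2.0
position: [421.8, 133.2, 231.5]
eef_rot: [3.141, 0.0, 3.037]
wrist_force: [0.8, 1.6, -0.0]
opening: -0.0
grip_force: 0.0
```

Request:
move_arm([
  [[-0.03,-0.038,0],0],
  [[-0.06,-0.077,0],0],
  [[-0.09,-0.115,0],0],
  [[-0.12,-0.154,0],0],
  [[-0.15,-0.193,0],0],
])

```text
time_s: 2.5
position: [550.8, -74.6, 231.5]
eef_rot: [3.142, 0.0, 3.037]
wrist_force: [0.4, 1.0, 0.3]
opening: -0.001
grip_force: 0.0
```

```bash
python3 -c "
from h import *
go(-20,-30,165)"
```

```text
t 2.5 local [-52.2  11. ] 231.5 rot [3.142 0.    3.037] F [0.4 1.  0.3] shift [-32.1 -41.   66.5]
```

Request:
move_arm([
  [[-0.032,-0.02,0],0],
  [[-0.032,-0.041,0],0],
  [[-0.032,-0.041,0.03],0],
  [[-0.032,-0.041,0.055],0],
  [[-0.032,-0.041,0.055],0],
])

```text
time_s: 3.0
position: [576.3, -116.6, 173.9]
eef_rot: [3.141, -0.004, 3.037]
wrist_force: [0.2, -0.6, 0.7]
opening: -0.005
grip_force: 0.0
```

Request:
move_arm([
  [[0,0,0.003],0],
  [[0,0,0.006],0],
  [[0,0,0.009],0],
  [[0,0,0.012],0],
  [[0,0,0.015],0],
])

```text
time_s: 3.5
position: [577.7, -116.7, 161.4]
eef_rot: [-3.141, 0.0, 3.037]
wrist_force: [0.2, 0.3, -0.6]
opening: 0.001
grip_force: 0.0
```

Request:
move_arm([
  [[0,0,0.003],0],
  [[0,0,0.006],0],
  [[0,0,0.009],0],
  [[0,0,0.012],0],
  [[0,0,0.015],0],
])

```text
time_s: 4.0
position: [577.6, -116.7, 146.1]
eef_rot: [-3.141, -0.0, 3.037]
wrist_force: [0.0, -0.3, 0.6]
opening: 0.004
grip_force: 0.2
```

Request:
move_arm([
  [[0,0,0.003],0],
  [[0,0,0.006],0],
  [[0,0,0.009],0],
  [[0,0,0.012],0],
  [[0,0,0.015],0],
])

```text
time_s: 4.5
position: [577.5, -116.7, 131.1]
eef_rot: [-3.142, -0.0, 3.037]
wrist_force: [0.2, 0.4, 0.9]
opening: -0.001
grip_force: 0.1
```

Request:
move_arm([
  [[0,0,0.002],0],
  [[0,0,0.004],0],
  [[0,0,0.006],0],
  [[0,0,0.008],0],
  [[0,0,0.01],0],
])

```text
time_s: 5.0
position: [577.6, -116.7, 121.2]
eef_rot: [-3.141, 0.0, 3.037]
wrist_force: [-1.0, 1.1, -0.2]
opening: -0.001
grip_force: 0.0
```

```bash
python3 -c "
from h import *
for c in('side','top'):
    sn=snap(c,c+'1.png'); print([lm(c,sn,n) for n in('lid_front','hasp_tip','hasp','case')])
    if c=='side': cv2.imwrite('pics/crop1.png',cv2.resize(sn['pixels'][80:280,250:500,::-1],None,fx=3,fy=3))
go(-20,-30,100)"
```

```text
[[(0.68, [533.0, -83.0, 134.1])], [(0.59, [488.1, -76.1, 195.3])], [(0.84, [515.2, -84.4, 111.7])], [(0.93, [600.4, -87.7, -2.7]), (0.4, [440.3, 127.5, -0.9])]]
[[(0.58, [528.9, -87.6, 129.2])], [(0.5, [506.2, -86.3, 111.1]), (0.42, [485.8, -80.0, 194.1])], [(0.48, [509.7, -84.9, 113.5])], [(0.61, [599.8, -95.2, -1.6]), (0.25, [504.7, -83.7, 110.6])]]
t 5.5 local [-21.1 -28. ] 121.4 rot [-3.142  0.     3.037] F [-0.3  0.1 -0.3] shift [-1.1 -2.  21.4]
```

View pics/crop1.png

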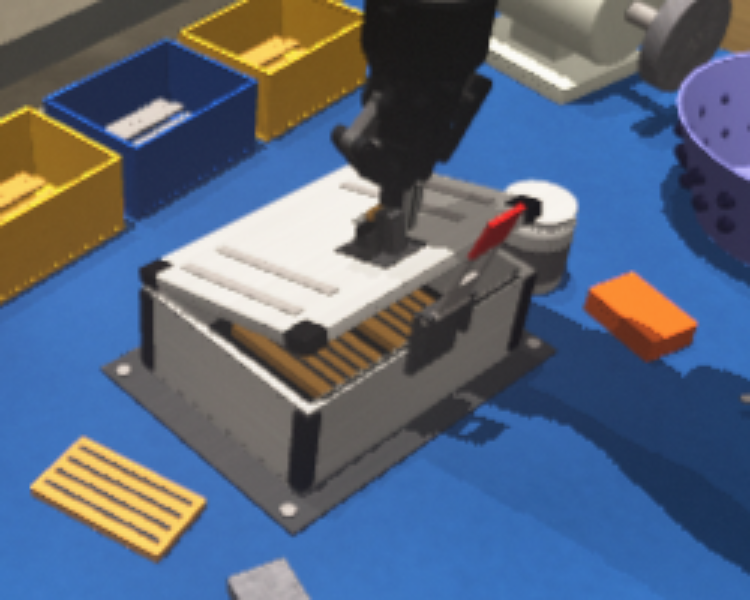

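The crop shows the fingers pressing the lid just beside the catch at about (385,240). The lid is now around 0.25 rad open and the force is light. I'll continue down.

Request:
move_arm([
  [[0,0,0.003],0],
  [[0,0,0.006],0],
  [[0,0,0.009],0],
  [[0,0,0.012],0],
  [[0,0,0.015],0],
])

```text
time_s: 6.0
position: [577.5, -116.7, 106.0]
eef_rot: [-3.142, -0.0, 3.037]
wrist_force: [0.2, -0.2, 0.1]
opening: -0.001
grip_force: 0.0
```

Request:
move_arm([
  [[0,0,0.002],0],
  [[0,0,0.004],0],
  [[0,0,0.006],0],
  [[0,0,0.008],0],
  [[0,0,0.01],0],
])

```text
time_s: 6.5
position: [577.6, -116.7, 96.2]
eef_rot: [-3.142, 0.0, 3.037]
wrist_force: [-0.1, -0.3, -0.5]
opening: 0.001
grip_force: 0.0
```

Request:
move_arm([
  [[0,0,0.0005],0],
  [[0,0,0.001],0],
  [[0,0,0.0015],0],
  [[0,0,0.002],0],
  [[0,0,0.002],0],
])

```text
time_s: 7.0
position: [577.5, -116.7, 94.3]
eef_rot: [-3.141, -0.0, 3.037]
wrist_force: [-0.1, -0.3, 0.4]
opening: -0.003
grip_force: 0.0
```

```bash
python3 -c "
from h import *
for c in('side','top'):
    sn=snap(c,c+'2.png'); print([lm(c,sn,n) for n in('lid_front','hasp_tip','hasp','case')])
    if c=='side': cv2.imwrite('pics/crop2.png',cv2.resize(sn['pixels'][80:280,250:500,::-1],None,fx=3,fy=3))
go(-20,-30,90)"
```

```text
[[(0.63, [524.0, -82.5, 92.6])], [(0.63, [441.7, 127.8, 0.5]), (0.53, [484.6, -79.1, 198.0])], [(0.83, [514.2, -86.7, 109.9])], [(0.91, [601.4, -90.1, -2.3])]]
[[(0.67, [520.2, -86.2, 89.5]), (0.2, [597.2, -91.5, 0.7])], [(0.5, [485.7, -81.0, 192.9])], [(0.68, [508.0, -85.2, 112.1])], [(0.92, [599.4, -93.0, 1.9])]]
t 7.5 local [-21.1 -28.1] 94.3 rot [-3.141 -0.     3.037] F [-0.2 -0.8 -1.1] shift [-1.1 -1.9  4.3]
```

View pics/crop2.png

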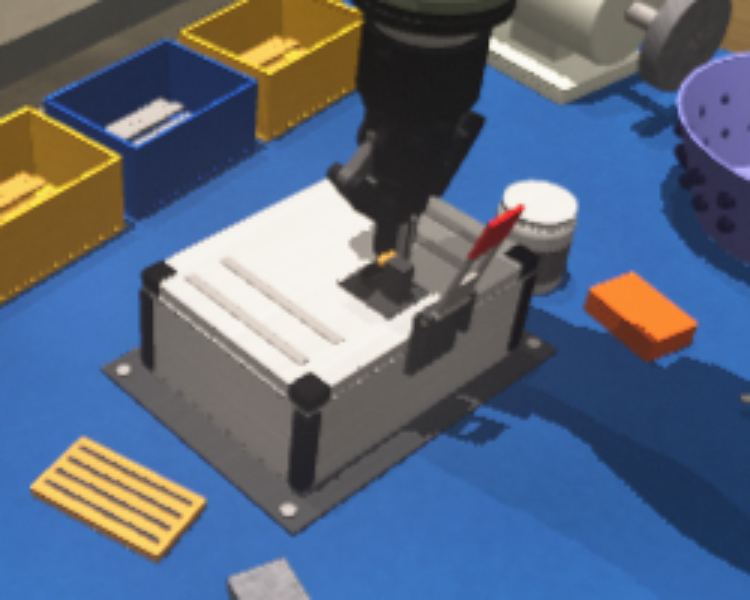

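The lid now looks shut, with its front edge at about z 91, and the hasp is still up. I'll feel for the seal in half-millimetre steps.

Request:
move_arm([
  [[0,0,0.0005],0],
  [[0,0,0.001],0],
  [[0,0,0.001],0],
])

```text
time_s: 7.8
position: [577.5, -116.6, 93.2]
eef_rot: [-3.142, -0.0, 3.037]
wrist_force: [-0.7, 0.2, 0.2]
opening: 0.0
grip_force: 0.0
```

Request:
move_arm([
  [[0,0,0.0005],0],
  [[0,0,0.001],0],
  [[0,0,0.001],0],
])

```text
time_s: 8.1
position: [577.5, -116.7, 92.3]
eef_rot: [-3.141, -0.0, 3.037]
wrist_force: [0.4, 0.7, 0.6]
opening: -0.001
grip_force: 0.0
```

Request:
move_arm([
  [[0,0,0.0005],0],
  [[0,0,0.0005],0],
])

```text
time_s: 8.3
position: [577.5, -116.7, 91.7]
eef_rot: [-3.141, -0.0, 3.037]
wrist_force: [-0.0, -0.7, 0.3]
opening: -0.002
grip_force: 0.0
```

Request:
move_arm([
  [[0,0,0.0005],0],
  [[0,0,0.0005],0],
])

```text
time_s: 8.5
position: [577.6, -116.7, 91.3]
eef_rot: [-3.142, 0.0, 3.037]
wrist_force: [-0.2, 0.6, 0.9]
opening: 0.002
grip_force: 0.2
```

Request:
move_arm([
  [[0,0,0.0005],0],
  [[0,0,0.0005],0],
])

```text
time_s: 8.7
position: [577.6, -116.7, 91.1]
eef_rot: [-3.141, 0.0, 3.037]
wrist_force: [-1.9, 0.4, 5.0]
opening: 0.001
grip_force: 2.7
```

Request:
move_arm([
  [[0,0,0.0005],0],
  [[0,0,0.0005],0],
])

```text
time_s: 8.9
position: [577.5, -116.7, 90.8]
eef_rot: [-3.141, 0.0, 3.037]
wrist_force: [-2.9, 0.4, 10.8]
opening: -0.003
grip_force: 5.1
```

```bash
python3 -c "
from h import *
s=env.state();print({k:np.round(v,2).tolist() for k,v in s.items()})
for c in('side','top'):
    sn=snap(c,c+'3.png'); print([lm(c,sn,n) for n in('lid_front','hasp_tip','case')])"
```

```text
{'time_s': 8.9, 'qpos': [0.23, 0.92, -0.17, 1.57, 0.22, 0.67, 1.42], 'joint_vel': [0.0, -0.0, -0.0, 0.0, 0.0, -0.0, -0.0], 'tau': [-0.07, -91.28, -1.59, -17.55, 0.14, -0.95, -0.0], 'position': [577.53, -116.67, 90.78], 'eef_rot': [-3.14, 0.0, 3.04], 'wrist_force': [-2.87, 0.43, 10.84], 'moment': [0.13, 0.67, -0.04], 'grip_force': 5.13, 'opening': -0.0}
[[(0.64, [524.0, -79.2, 92.9]), (0.2, [601.4, -93.4, -1.0])], [(0.81, [484.2, -78.1, 197.0])], [(0.97, [603.4, -88.6, 0.9])]]
[[(0.83, [520.1, -86.8, 89.1])], [(0.68, [487.5, -84.0, 194.3])], [(0.96, [598.0, -92.8, 0.8])]]
```

Contact came at z 91.3, which matches the shut lid's top, and 10.8 N is enough. Next I'll lift and go round to the robot side of the hasp, with tool x = -case x and tool y = case y.

Request:
move_arm([
  [[0,0,-0.03],0],
  [[0,0,-0.07],0],
  [[0,0,-0.11],0],
  [[0,0,-0.145],0],
  [[0,0,-0.145],0],
])

```text
time_s: 9.8
position: [579.0, -116.8, 239.6]
eef_rot: [-3.141, 0.006, 3.037]
wrist_force: [-0.1, -0.1, -0.2]
opening: -0.0
grip_force: 0.0
```

Request:
move_arm([
  [[0.03,0.01,0],0],
  [[0.065,0.02,0],0],
  [[0.1,0.028,0],0],
  [[0.13,0.028,0],0],
  [[0.13,0.028,0],0],
])

```text
time_s: 10.3
position: [448.4, -75.0, 235.6]
eef_rot: [-3.141, -0.002, 3.037]
wrist_force: [2.1, 0.5, 0.3]
opening: 0.003
grip_force: 0.0
```

Request:
move_arm([
  [[0,0,0.02],0],
  [[0,0,0.04],0],
  [[0,0,0.053],0],
  [[0,0,0.053],0],
])

```text
time_s: 10.7
position: [450.9, -75.2, 180.9]
eef_rot: [-3.142, -0.002, 3.037]
wrist_force: [-0.9, -0.6, 1.6]
opening: 0.004
grip_force: 0.0
```

```bash
python3 -c "
from h import *
for c in('side','top'):
    sn=snap(c); print([lm(c,sn,n) for n in('lid_front','hasp_tip','case')])
go(-103,0,182)"
```

```text
[[(0.57, [524.9, -81.2, 93.7])], [(0.71, [483.2, -78.3, 198.7])], [(0.79, [603.7, -92.5, 0.1])]]
[[(0.58, [521.9, -86.1, 89.8])], [], [(0.62, [596.6, -94.6, -2.4])]]
t 11.1 local [-1.509e+02 -1.000e-01] 182.7 rot [-3.141e+00  1.000e-03  3.037e+00] F [-0.8  0.6 -0.4] shift [-47.9   0.1   0.7]
```

Request:
move_arm([
  [[-0.005,0,0],0],
  [[-0.01,0,0],0],
  [[-0.015,0,0],0],
  [[-0.02,0,0],0],
  [[-0.025,0,0],0],
])

```text
time_s: 11.6
position: [476.5, -77.9, 182.3]
eef_rot: [-3.141, -0.0, 3.037]
wrist_force: [-0.5, 0.5, -0.1]
opening: -0.004
grip_force: 0.3
```

Request:
move_arm([
  [[-0.004,0,0],0],
  [[-0.008,0,0],0],
  [[-0.012,0,0],0],
  [[-0.016,0,0],0],
  [[-0.02,0,0],0],
])

```text
time_s: 12.1
position: [496.3, -80.0, 182.3]
eef_rot: [-3.141, -0.0, 3.037]
wrist_force: [0.4, -1.1, 0.7]
opening: -0.003
grip_force: 0.2
```

Request:
move_arm([
  [[-0.004,0,0],0],
  [[-0.008,0,0],0],
  [[-0.012,0,0],0],
  [[-0.016,0,0],0],
  [[-0.02,0,0],0],
])

```text
time_s: 12.6
position: [516.2, -82.1, 182.3]
eef_rot: [-3.142, -0.0, 3.037]
wrist_force: [-0.3, 0.1, -0.3]
opening: -0.006
grip_force: 0.2
```

```bash
python3 -c "
from h import *
sn=snap('side'); print([lm('side',sn,n) for n in('lid_front','hasp_tip','hasp_bar')])
cv2.imwrite('pics/crop4.png',cv2.resize(sn['pixels'][80:280,250:500,::-1],None,fx=3,fy=3))
go(-76,0,184)"
```

```text
[[(0.73, [525.2, -82.2, 92.1])], [(0.72, [522.6, -82.9, 92.6]), (0.62, [534.1, -82.3, 198.8])], [(0.6, [525.8, -78.5, 165.6])]]
t 12.8 local [-86.2  -0.1] 182.3 rot [-3.142 -0.     3.037] F [-0.8 -1.1  0.7] shift [-10.2   0.1  -1.7]
```

View pics/crop4.png

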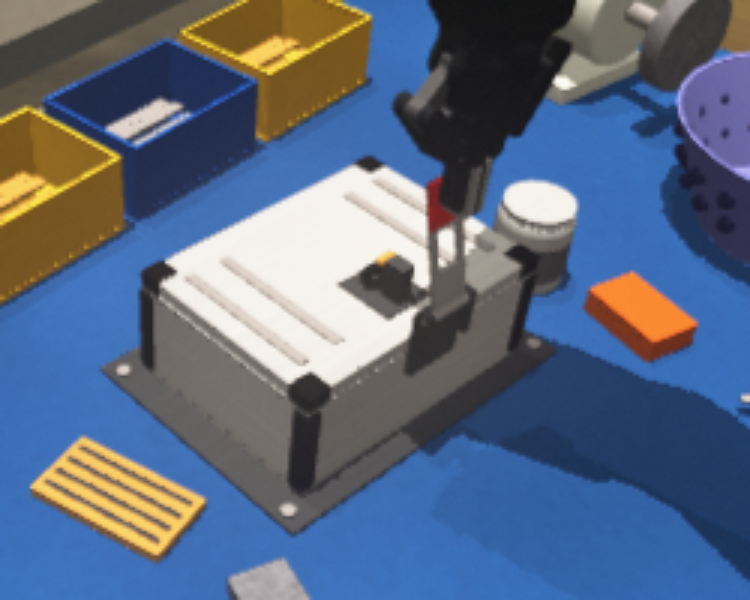

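The hasp is past upright, with its red tab at (437,200) driven by the fingertip, and the lid is still shut. I'll follow the arc now.

Request:
move_arm([
  [[-0.006,0,0],0],
  [[-0.012,0,0.001],0],
  [[-0.018,0,0.003],0],
  [[-0.024,0,0.005],0],
  [[-0.029,0,0.008],0],
])

```text
time_s: 13.3
position: [545.3, -85.1, 174.0]
eef_rot: [-3.142, 0.0, 3.037]
wrist_force: [-0.5, 0.1, -0.5]
opening: 0.0
grip_force: 0.1
```

Request:
move_arm([
  [[-0.005,0,0.003],0],
  [[-0.01,0,0.008],0],
  [[-0.015,0,0.013],0],
  [[-0.019,0,0.018],0],
  [[-0.0225,0,0.023],0],
])

```text
time_s: 13.8
position: [567.3, -87.4, 150.8]
eef_rot: [-3.141, -0.0, 3.037]
wrist_force: [-0.4, 0.2, -0.2]
opening: -0.002
grip_force: 0.1
```

Request:
move_arm([
  [[-0.003,0,0.005],0],
  [[-0.005,0,0.009],0],
  [[-0.006,0,0.0125],0],
  [[-0.006,0,0.0125],0],
])

```text
time_s: 14.2
position: [572.9, -88.0, 138.3]
eef_rot: [-3.142, -0.001, 3.037]
wrist_force: [-0.7, -0.4, 0.8]
opening: 0.001
grip_force: 0.0
```

```bash
python3 -c "
from h import *
for c in('side','top'):
    sn=snap(c); print([lm(c,sn,n) for n in('lid_front','hasp_tip','hasp_bar')])
    if c=='side': cv2.imwrite('pics/crop5.png',cv2.resize(sn['pixels'][80:280,250:500,::-1],None,fx=3,fy=3))
go(-12,0,155)"
```

```text
[[(0.7, [524.5, -81.3, 92.4])], [(0.93, [598.7, -91.2, 141.5])], [(0.85, [567.6, -82.5, 129.1])]]
[[(0.58, [520.4, -86.7, 85.8])], [], [(0.88, [563.9, -92.5, 128.4])]]
t 14.6 local [-28.6  -0.1] 138.9 rot [-3.141  0.     3.037] F [ 0.2 -0.2 -0.7] shift [-16.6   0.  -16. ]
```

View pics/crop5.png

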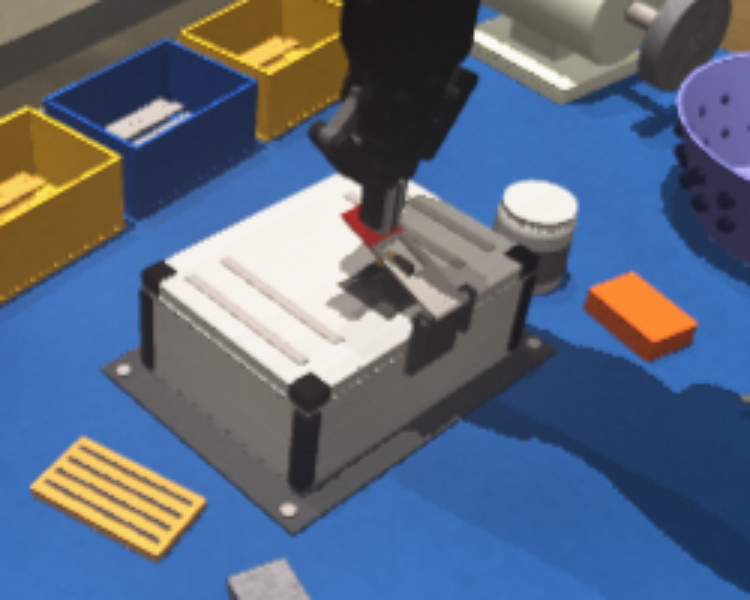

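The hasp is about 20° above level, and its window is coming over the post. I'll regrip on the tab centre at r ≈ 77 mm and feel downwards.

Request:
move_arm([
  [[0,0,-0.016],0],
  [[-0.008,0,-0.016],0],
  [[-0.0155,0,-0.016],0],
  [[-0.0155,0,0],0],
  [[-0.0155,0,0.002],0],
])

```text
time_s: 15.1
position: [587.9, -89.6, 135.2]
eef_rot: [-3.141, -0.002, 3.037]
wrist_force: [-0.6, -0.1, 0.3]
opening: 0.004
grip_force: 0.0
```

Request:
move_arm([
  [[0,0,0.003],0],
  [[0,0,0.006],0],
  [[0,0,0.009],0],
  [[0,0,0.011],0],
  [[0,0,0.012],0],
])

```text
time_s: 15.6
position: [589.3, -89.8, 125.5]
eef_rot: [-3.142, 0.002, 3.037]
wrist_force: [1.0, -0.2, 11.7]
opening: -0.0
grip_force: 5.9
```

Request:
move_arm([
  [[0,0,0.0005],0],
  [[0,0,0.001],0],
  [[0,0,0.0015],0],
  [[0,0,0.002],0],
  [[0,0,0.002],0],
])

```text
time_s: 16.1
position: [589.1, -89.7, 123.4]
eef_rot: [-3.142, 0.002, 3.037]
wrist_force: [1.8, 0.4, 3.6]
opening: -0.001
grip_force: 1.4
```

Request:
move_arm([
  [[0,0,0.0005],0],
  [[0,0,0.001],0],
  [[0,0,0.0015],0],
  [[0,0,0.002],0],
  [[0,0,0.002],0],
])

```text
time_s: 16.6
position: [588.3, -89.7, 120.7]
eef_rot: [-3.141, -0.0, 3.037]
wrist_force: [0.6, 0.2, 3.1]
opening: -0.0
grip_force: 1.1
```

Request:
move_arm([
  [[0,0,0.0005],0],
  [[0,0,0.001],0],
  [[0,0,0.001],0],
])

```text
time_s: 16.9
position: [588.2, -89.6, 119.6]
eef_rot: [-3.141, -0.001, 3.037]
wrist_force: [-0.3, -0.1, 1.3]
opening: 0.003
grip_force: 0.5
```

Request:
move_arm([
  [[0,0,0.0005],0],
  [[0,0,0.001],0],
  [[0,0,0.001],0],
])

```text
time_s: 17.2
position: [588.3, -89.7, 118.6]
eef_rot: [-3.141, -0.0, 3.037]
wrist_force: [0.8, 0.3, 1.5]
opening: -0.003
grip_force: 0.1
```

```bash
python3 -c "
from h import *
for c in('side','top'):
    sn=snap(c); print([lm(c,sn,n) for n in('lid_front','hasp_tip','hasp_bar')])
    if c=='side': cv2.imwrite('pics/crop6.png',cv2.resize(sn['pixels'][120:220,330:455,::-1],None,fx=6,fy=6,interpolation=2))
go(-12,0,115)"
```

```text
[[(0.62, [521.1, -82.2, 95.8]), (0.54, [603.7, -93.3, 118.1])], [(0.79, [600.9, -89.7, 115.3])], [(0.63, [571.2, -86.2, 114.9])]]
[[(0.78, [520.6, -87.5, 90.9])], [(0.77, [599.5, -96.8, 117.9])], [(0.79, [564.5, -91.3, 113.1])]]
t 17.6 local [-13.2  -0.1] 118.8 rot [-3.141 -0.     3.037] F [-0.1 -0.4  0.1] shift [-1.2  0.1  3.8]
```

View pics/crop6.png

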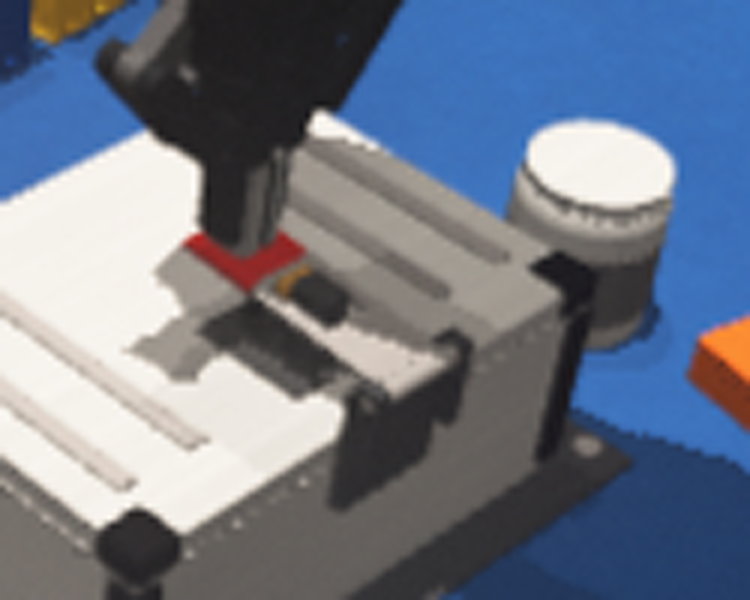

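The tab lies under the fingers at (240,255) with the tip near z 116. The post and brass nose show through the window at (295,285). I'll keep feeling downwards.

Request:
move_arm([
  [[0,0,0.0005],0],
  [[0,0,0.001],0],
  [[0,0,0.001],0],
])

```text
time_s: 17.9
position: [588.5, -89.7, 117.8]
eef_rot: [-3.141, -0.0, 3.037]
wrist_force: [0.2, 0.8, -0.1]
opening: 0.005
grip_force: 0.1
```

Request:
move_arm([
  [[0,0,0.0005],0],
  [[0,0,0.001],0],
  [[0,0,0.001],0],
])

```text
time_s: 18.2
position: [588.4, -89.7, 116.7]
eef_rot: [-3.141, -0.0, 3.037]
wrist_force: [-0.4, -0.1, 0.4]
opening: -0.002
grip_force: 0.0
```

Request:
move_arm([
  [[0,0,0.0005],0],
  [[0,0,0.001],0],
  [[0,0,0.001],0],
])

```text
time_s: 18.5
position: [588.4, -89.7, 115.7]
eef_rot: [-3.141, -0.0, 3.037]
wrist_force: [-1.7, 1.2, 0.2]
opening: -0.001
grip_force: 0.0
```

Request:
move_arm([
  [[0,0,0.0005],0],
  [[0,0,0.001],0],
  [[0,0,0.001],0],
])

```text
time_s: 18.8
position: [588.4, -89.7, 114.7]
eef_rot: [-3.142, -0.0, 3.037]
wrist_force: [0.7, 0.5, 0.4]
opening: -0.003
grip_force: 0.0
```

Request:
move_arm([
  [[0,0,0.0005],0],
  [[0,0,0.001],0],
  [[0,0,0.001],0],
])

```text
time_s: 19.1
position: [588.4, -89.7, 113.7]
eef_rot: [-3.141, -0.0, 3.037]
wrist_force: [0.8, -0.3, -0.3]
opening: 0.002
grip_force: 0.0
```

Request:
move_arm([
  [[0,0,0.0005],0],
  [[0,0,0.001],0],
  [[0,0,0.001],0],
])

```text
time_s: 19.4
position: [588.5, -89.7, 113.0]
eef_rot: [-3.141, 0.0, 3.037]
wrist_force: [-1.7, -0.3, 4.1]
opening: 0.0
grip_force: 2.2
```

Request:
move_arm([
  [[0,0,0.0005],0],
  [[0,0,0.001],0],
  [[0,0,0.001],0],
])

```text
time_s: 19.7
position: [588.5, -89.7, 112.2]
eef_rot: [-3.141, 0.0, 3.037]
wrist_force: [-2.8, 0.4, 9.1]
opening: -0.001
grip_force: 4.4
```

Request:
move_arm([
  [[0,0,0.0005],0],
  [[0,0,0.001],0],
  [[0,0,0.001],0],
])

```text
time_s: 20.0
position: [588.5, -89.7, 111.4]
eef_rot: [-3.141, 0.001, 3.037]
wrist_force: [-3.4, 1.3, 14.2]
opening: 0.001
grip_force: 6.6
```

Stiff and still rising at 14 N, so this looks like the bumper, with the snap having come earlier between z 125 and 118. I'll release and check.

Request:
move_arm([
  [[0,0,-0.002],0],
  [[0,0,-0.004],0],
  [[0,0,-0.03],0],
  [[0,0,-0.06],0],
  [[0,0,-0.1],0],
])

```text
time_s: 20.5
position: [587.8, -89.6, 211.0]
eef_rot: [3.142, -0.002, 3.037]
wrist_force: [0.3, -0.7, -0.9]
opening: 0.0
grip_force: 0.0
```

Request:
move_arm([
  [[0.04,0,-0.01],0],
  [[0.08,0,-0.01],0],
  [[0.12,0,-0.01],0],
  [[0.15,0,-0.01],0],
  [[0.15,0,-0.01],0],
])

```text
time_s: 21.0
position: [436.4, -73.9, 221.4]
eef_rot: [-3.141, -0.001, 3.037]
wrist_force: [1.7, -0.4, 0.8]
opening: -0.001
grip_force: 0.0
```

```bash
python3 -c "
from h import *
for c in('side','top'):
    for k in range(2):
        sn=snap(c); print([lm(c,sn,n)[:1] for n in('lid_front','hasp_tip','hasp_bar','jig','tin','brush','block')])
    if c=='side': a=cv2.resize(sn['pixels'][130:205,350:440,::-1],(800,600),interpolation=2)
    else: print(0)
cv2.imwrite('pics/crop7.png',a)
go(-12,0,115)"
```

```text
[[(0.75, [523.7, -80.4, 94.2])], [(0.58, [601.1, -93.1, 113.2])], [(0.94, [568.3, -85.9, 107.8])], [(0.68, [623.7, 109.2, -1.3])], [(0.81, [551.6, -279.5, 0.8])], [(0.78, [441.3, 127.7, 4.2])], [(0.64, [458.0, -280.9, 1.1])]]
[[(0.88, [524.1, -82.9, 91.7])], [(0.56, [603.7, -91.3, 112.8])], [(0.58, [570.6, -86.2, 110.6])], [(0.74, [622.5, 108.1, -0.1])], [(0.81, [550.4, -281.1, -2.4])], [(0.75, [549.9, -280.1, 3.3])], [(0.82, [457.4, -282.7, 1.1])]]
[[(0.81, [522.6, -87.0, 90.9])], [], [], [(0.78, [615.6, 106.5, 1.2])], [(0.18, [436.4, 124.8, -0.5])], [(0.65, [432.0, 123.1, 3.7])], []]
[[(0.78, [521.5, -86.6, 89.6])], [(0.3, [617.1, 102.8, 2.4])], [], [], [], [(0.9, [434.1, 123.3, -3.2])], []]
0
t 22.6 local [-1.631e+02 -1.000e-01] 220.8 rot [-3.141 -0.     3.037] F [-0.3 -0.1  0.4] shift [-151.1    0.   105.8]
```

View pics/crop7.png

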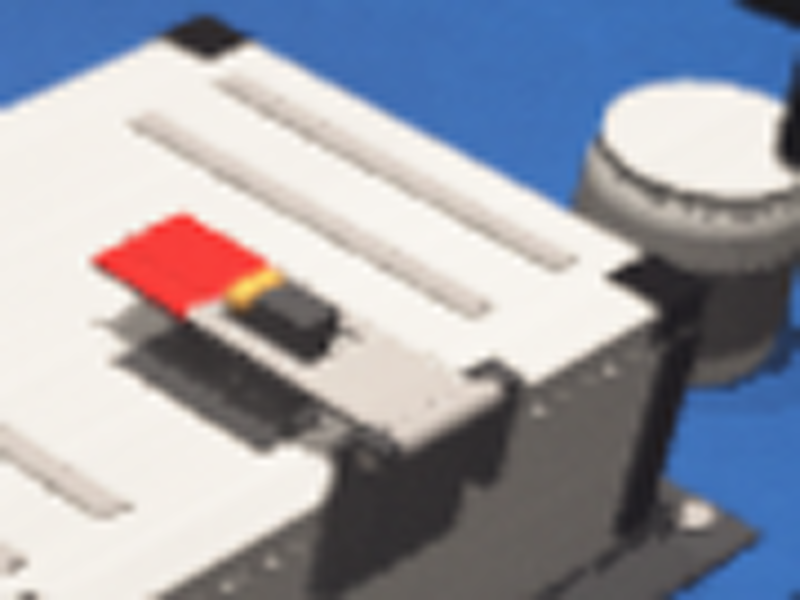

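The brass nose at (255,288) lies on top of the bar, up against the red tab. The hasp is level with its tip at z ≈ 113, the lid is shut and the bystanders haven't moved. That agrees with the yield felt at 11.7 N, the free travel after it and the bumper stop, so I'll hand in.

```bash
python3 -c "
from workcell import env
print(env.finish_job())"
```

```text
the job is handed in; nothing more can be done
None
```

I shut the lid and pressed the hasp down until the catch snapped over it, and the last picture shows the brass bolt on top of the bar. The highest force I read was about 14 N; the job is handed in, but no verdict came back.

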